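# Pack the coffee caddy and open the twist-lid canister

## Robot

A 7-joint arm with a two-finger parallel gripper is mounted at the origin on the work surface. World frame = base frame: x ahead of the robot, y to its left, z up, the work surface at z = 0. Lengths are in m, angles in rad, forces in N, time in s.
With the tool pointing down it reaches from about 0.4 to 0.875 m from the base axis. Payload 6.5 kg.
Tool frame: the origin (TCP) lies midway between the tips of the shut fingers; the grasp point (between the pads) lies 19 mm behind it (ctrl.grip_point_offset is the distance from the TCP to the grasp point, in m); z points along the fingers, y is the line along which they close (so a half turn about z gives the same grasp; the last joint's range is limited). The gripper opens to 85 mm and grips with 20 to 120 N. Pads are 22 mm wide; open, the fingers measure 114 mm over their backs; the gripper's body (76 mm by 85 mm) begins 54 mm behind the grasp point. The pads swing forward as they close: fully open they stand 13 mm farther back than shut.
Start: joints at [-1.375, 0.536, -0.004, 1.538, 0.003, 1.067, -0.071], TCP at [0.168, 0.628, 0.231] pointing down, gripper open.
Joint ranges: [-2.7, 2.7], [-0.37, 2.16], [-1.27, 1.26], [0.24, 2.4], [-1.31, 4.45], [0.19, 1.91], [-2.76, 2.76]. Speed limits (rad/s): [2.39, 2.39, 3.14, 3.14, 3.14, 3.14, 3.14].

## Interface

Orientations are given as a rotation vector (axis times angle).
In Python, from station import ctrl gives the robot as it stands.
- The arm moves only by the tool arm_command, never from a script. Its argument "plan" is one flat list of numbers, 5 for each row, row after row: the finger opening in mm, from 0 to 85.4, then the shift along the tool's x, y, z in mm, then the turn about the tool's z in rad. In form: [gripper, x, y, z, yaw, gripper, x, y, z, yaw, ...]. A call has exactly 10 rows; each row is the pose to reach, as a shift and turn from the pose commanded when the call began, along the tool's axes at that moment; what a row does not reach only later rows make up. A row lasts 1/10 s, in which the tool goes at most 50 mm and 8.59 degrees, less where a joint would pass 70% of its speed; a pose out of reach is approached as far as the arm can. A call with a gripper value outside its range is refused whole. The fingers move at their own pace and stop on an object; "force" is the grip in N (left out, the last holds). Time passes only in rows, so rows that repeat a pose let the fingers close, or fill a call up. It gives the time, the measured TCP pose, the force, the opening and the grip force at its end, in the units of the state.
- ctrl.observe(): the state, without advancing time (a new reading comes with each control period).
- ctrl.get_image(name): name is "side" or "top" or "wrist"; returns the picture (384x512x3 uint8, red, green, blue); there is no depth.
- ctrl.camera_info(name): a dict with "vertical_fov" (degrees; the focal length in pixels is half the picture's height over the tangent of half this angle, whatever the lens; pixels are square), "cx", "cy" (the principal point, pixels), "k1" (the pictures are not rectified: a ray, as slopes to the right and down, at radius r is drawn at 1 + k1 r^2 times it, then the intrinsics apply), "rvec" (rotation vector, rad) and "tvec" (3), from world to camera coordinates, as OpenCV has them. Camera axes: x right, y down, z forward; pixel columns grow to the right and rows downward; lengths in m; the calibration is good to about 2 mm. A picture is of the moment at which its call begins: read the wrist's pose just before it. camera_info takes no time and is no camera call; for the wrist camera it gives the pose at the moment of the call.
- ctrl.sign_off(): hands the job in; it is judged then, once.
The state is a dict: "t": time; "joints": joint angles; "dq": joint speeds; "tau": joint torques, N m; "tool_pos": TCP position; "ee_rot": TCP orientation; "ft_force": force on the tool from outside, world axes, zero at the start; "wrist_torque": the same for the moment, N m; "gripper_width": finger opening in m; "grasp_force": force on a finger pad.
Only numpy, scipy, OpenCV 4.12 (cv2) and the standard library are available. Lean on these libraries where they do the work, as an engineer would, in place of code of your own. Each camera call takes 0.05 s, during which the arm holds its last target. There are 200 camera calls.

## Task

Pack the wooden caddy on the table: stand the black tea tin in the free space beside the jar, and the left-hand one (seen from the robot) of the two white canisters, lid on, in the empty square compartment, both upright on the caddy's floor. Then take that canister's lid off: some of these lids have a reversed thread, so try both ways to find which way it loosens, leaving the canister seated. Finish holding the lid in the gripper, still, about 10 cm above the canister, and leave the other canister, the mug and the spoon where they are.

Things in the scene. Friction and masses are not known exactly. Their poses are not given: they have to be found in the camera images.
- caddy: Fixed open caddy of dark wood, outer 76 mm (its x) x 200 mm (its y) x 45 mm tall, floor 6 mm thick, walls 4 mm. Origin: centre of the underside; z up. A cross wall splits it into a square compartment (+y end) and a long one (-y end). It stands about straight ahead of the robot, y roughly to the robot's left, turned by up to 0.25 rad.
- square_cell (a point): Centre of the inner floor of the caddy's empty square compartment, 68 x 68 mm inside, 39 mm deep; axes as the caddy's. A canister standing in it can still turn some 6 degrees before the walls hold it.
- long_cell (a point): Centre of the inner floor of the caddy's long compartment, inside 68 mm (x) x 120 mm (y), 39 mm deep; axes as the caddy's. The jar stands at its -y end; the free space for the tin is between the jar and the cross wall, whose near face is at +60 mm.
- canister_a: One of two alike canisters: square white ceramic body 62 x 62 x 90 mm tall, wooden twist lid on top (132 mm overall), about 0.6 kg. Origin: centre of the underside; z up; x, y normal to its sides. Starts standing on the table, left (y above 0.2) or right (y below -0.2). The thread of one of the two opens anticlockwise seen from above, of the other clockwise; nothing outside shows which.
- canister_b: One of two alike canisters: square white ceramic body 62 x 62 x 90 mm tall, wooden twist lid on top (132 mm overall), about 0.6 kg. Origin: centre of the underside; z up; x, y normal to its sides. Starts standing on the table, left (y above 0.2) or right (y below -0.2). The thread of one of the two opens anticlockwise seen from above, of the other clockwise; nothing outside shows which.
- lid_a: Round wooden lid of canister_a, 0.06 kg: skirt 56 mm across, 18.5 mm tall; on it a knob to grip, 35 mm across, 22 mm tall. Origin: centre of the skirt's lower edge, z up; knob foot 18.5 mm, top 40.5 mm above it. Seated, the origin is 91.5 mm above the canister's origin. Open, it lifts straight off a neck that reaches 14.5 mm into it.
- lid_b: Lid of canister_b, same sizes and origin as lid_a. Both lids start locked: the wrong way they hit a hard stop after 3 to 13 degrees; the right way they turn easily, are free to lift after about 56 degrees and hit a hard stop, still free to lift, after 67 to 77. Pulled when not open, a lid has 2 mm of play, then lifts the canister with it.
- tin: Black rectangular tea tin, 60 mm (its x) x 50 mm (its y) x 88 mm tall, 0.25 kg, standing on the table between robot and caddy. Origin: centre of the underside, z up. It fits its space only with its 60 mm side across the caddy (along the caddy's x).
- jar: Closed amber jar with a metal cap, 60 mm across, 82 mm tall, 0.3 kg, loose, already standing at the -y end of the caddy's long compartment; stays there (it may be nudged). Origin: centre of the underside.
- mug: A bystander, to be left alone: white mug 80 mm across, 85 mm tall, to the left of the caddy, beyond the left canister. Origin: centre of the underside.
- spoon: A bystander, to be left alone: steel spoon lying on the table to the right of the caddy.

How it is judged:
On the way:
1. tin and left-hand canister stand packed in the caddy, canister let go, its lid still on (x of tin in the frame of long_cell between -0.009 and 0.009 m and y of tin in the frame of long_cell between 0.015 and 0.04 m and z of tin in the frame of long_cell between -0.006 and 0.006 m and angle between each of tin, jar's own z axis and vertical below 0.08 rad and x of jar in the frame of long_cell between -0.009 and 0.009 m and y of jar in the frame of long_cell between -0.04 and -0.012 m and z of jar in the frame of long_cell between -0.006 and 0.006 m and contact force between tin and the fingers below 0.05 N and ((world y of canister_b below -0.12 m and (x of canister_a in the frame of square_cell between -0.009 and 0.009 m and y of canister_a in the frame of square_cell between -0.009 and 0.009 m and z of canister_a in the frame of square_cell between -0.006 and 0.006 m and angle between canister_a's own z axis and vertical below 0.08 rad) and distance between lid_a and canister_a below 0.098 m and contact force between canister_a and the fingers below 0.05 N) or (world y of canister_a below -0.12 m and (x of canister_b in the frame of square_cell between -0.009 and 0.009 m and y of canister_b in the frame of square_cell between -0.009 and 0.009 m and z of canister_b in the frame of square_cell between -0.006 and 0.006 m and angle between canister_b's own z axis and vertical below 0.08 rad) and distance between lid_b and canister_b below 0.098 m and contact force between canister_b and the fingers below 0.05 N))), for 0.2 s.
At the end, for the whole second after the job is handed in: Tin, jar and the canister that began on the left stand in their compartments (within 6 mm of the floor, tilt under 0.08 rad); that canister's lid is gripped, still, at least 5 cm above its seat, within 10 cm of the canister's axis, not touching it (x of tin in the frame of long_cell between -0.009 and 0.009 m and y of tin in the frame of long_cell between 0.015 and 0.04 m and z of tin in the frame of long_cell between -0.006 and 0.006 m and angle between each of tin, jar's own z axis and vertical below 0.08 rad and x of jar in the frame of long_cell between -0.009 and 0.009 m and y of jar in the frame of long_cell between -0.04 and -0.012 m and z of jar in the frame of long_cell between -0.006 and 0.006 m and ((world y of canister_b below -0.12 m and (x of canister_a in the frame of square_cell between -0.009 and 0.009 m and y of canister_a in the frame of square_cell between -0.009 and 0.009 m and z of canister_a in the frame of square_cell between -0.006 and 0.006 m and angle between canister_a's own z axis and vertical below 0.08 rad) and z of lid_a in the frame of canister_a above 0.1415 m and horizontal distance between lid_a and canister_a below 0.1 m and contact force between lid_a and the fingers above 1 N and contact force between lid_a and canister_a below 0.05 N and linear speed of each of lid_a, canister_a below 0.03 m/s) or (world y of canister_a below -0.12 m and (x of canister_b in the frame of square_cell between -0.009 and 0.009 m and y of canister_b in the frame of square_cell between -0.009 and 0.009 m and z of canister_b in the frame of square_cell between -0.006 and 0.006 m and angle between canister_b's own z axis and vertical below 0.08 rad) and z of lid_b in the frame of canister_b above 0.1415 m and horizontal distance between lid_b and canister_b below 0.1 m and contact force between lid_b and the fingers above 1 N and contact force between lid_b and canister_b below 0.05 N and linear speed of each of lid_b, canister_b below 0.03 m/s))); the arm keeps its last pose, push and grip.
It fails at once if the other canister or its lid was disturbed (moved 3 cm) ((world y of canister_a below -0.12 m and distance of any of canister_a, lid_a from where it was at the start of the episode above 0.03 m) or (world y of canister_b below -0.12 m and distance of any of canister_b, lid_b from where it was at the start of the episode above 0.03 m)).
It fails at once if mug or spoon was moved by more than 3 cm (distance of any of mug, spoon from where it was at the start of the episode above 0.03 m).
It also fails if it takes over 72 s, if anything falls off the work surface, if the arm or the gripper's body presses on something with over 40 N, if the wrist force passes 120 N, or if a joint passes its speed limit or range.

## Working session

There is one attempt and no reset: what is moved stays moved. The work goes in short steps, Python scripts to look and compute and a tool call to move; the robot and the scene stay as the last step left them, time stands still between calls to the robot, and variables do not carry over. Pictures are saved under pics/ and viewed, at most 10 in all, crops included, and the job is handed in when it is done.

Besides the shell and the picture viewer there is one more tool, called as name(argument=value, ...), one argument or row to a line, values as JSON. arm_command: Moves the arm, as the interface text tells. Its arguments: {"type":"object","properties":{"plan":{"type":"array"},"force":{"type":"number"}},"required":["plan"]}

```bash
mkdir -p pics; ls; cat > h.py <<'E'
import numpy as np, cv2
from scipy.spatial.transform import Rotation as R
from station import ctrl
def grab(n,f):
    ci=ctrl.camera_info(n); im=ctrl.get_image(n); cv2.imwrite('pics/'+f,im[:,:,::-1]); return im,ci
def K(ci):
    f=192/np.tan(np.radians(ci['vertical_fov'])/2); return f
def ray(ci,u,v):
    f=K(ci); xd=np.array([(u-ci['cx'])/f,(v-ci['cy'])/f]); x=xd.copy()
    for _ in range(30): x=xd/(1+ci['k1']*(x@x))
    Rm=R.from_rotvec(ci['rvec']).as_matrix(); t=np.array(ci['tvec'])
    return -Rm.T@t, Rm.T@np.array([x[0],x[1],1])
def at(ci,u,v,z):
    c,d=ray(ci,u,v); return c+d*(z-c[2])/d[2]
def proj(ci,P):
    P=np.atleast_2d(P); Rm=R.from_rotvec(ci['rvec']).as_matrix()
    q=P@Rm.T+np.array(ci['tvec']); x=q[:,:2]/q[:,2:]
    x=x*(1+ci['k1']*(x**2).sum(1,keepdims=True)); return x*K(ci)+[ci['cx'],ci['cy']]
E
python3 - <<'E'
from h import *
np.set_printoptions(precision=4,suppress=True)
for n in('top','side'):
    im,ci=grab(n,n+'0.png'); print(n,ci)
s=ctrl.observe(); print(s, ctrl.grip_point_offset)
print(R.from_rotvec(s['ee_rot']).as_matrix())
E
```

```text
pics
top {'vertical_fov': 56.62763210872709, 'cx': 248.36157512608997, 'cy': 191.85884613418844, 'k1': -0.1121212192763514, 'rvec': array([ 2.1545, -2.1866,  0.1718]), 'tvec': array([0.0032, 0.5646, 0.7219])}
side {'vertical_fov': 49.30650140217154, 'cx': 261.138255794985, 'cy': 193.92255528181906, 'k1': 0.05408959765002509, 'rvec': array([ 0.5288, -2.5695,  1.3388]), 'tvec': array([0.5102, 0.2046, 0.7475])}
{'t': 0.1, 'joints': array([-1.3752,  0.5371, -0.0045,  1.5388,  0.0026,  1.0673, -0.0712]), 'dq': array([ 0.0008, -0.0028,  0.0013, -0.0019, -0.0001,  0.0007,  0.0003]), 'tau': array([  0.0029, -58.4568,   1.0516, -25.9775,   0.0125,   0.0046,
        -0.    ]), 'tool_pos': array([0.1681, 0.6273, 0.2305]), 'ee_rot': array([-0.41  , -3.1146,  0.0025]), 'ft_force': array([-0.6848, -0.0232,  0.0161]), 'wrist_torque': array([ 0.0497, -0.0075,  0.0279]), 'grasp_force': 0.0, 'gripper_width': 0.08510522085466127} 0.0187
[[-0.9659  0.2588 -0.0003]
 [ 0.2588  0.9659 -0.0016]
 [-0.0001 -0.0016 -1.    ]]
```

View pics/top0.png

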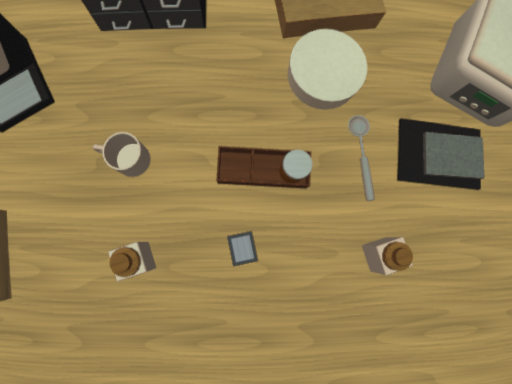

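View pics/side0.png

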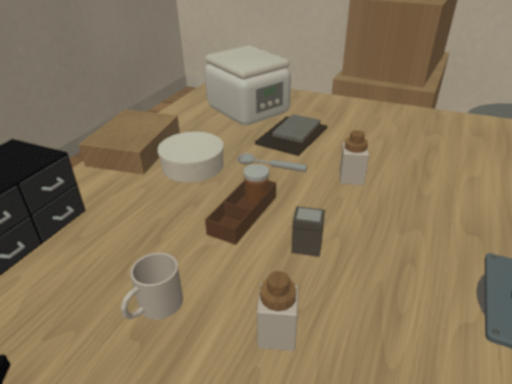

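The top view puts the caddy at about (265,167), with the jar at its right end (297,164). The tin is at (243,249), the left canister at (128,262) and the right one at (395,256). The mug is at (122,150) and the spoon at (362,158). The side view agrees.

```bash
cat > m.py <<'E'
from h import *
np.set_printoptions(precision=4,suppress=True)
im=cv2.imread('pics/top0.png'); ci=ctrl.camera_info('top')
hsv=cv2.cvtColor(im,cv2.COLOR_BGR2HSV)
def rect(box,mask,z,name):
    x0,y0,x1,y1=box; m=np.zeros(mask.shape,np.uint8); m[y0:y1,x0:x1]=mask[y0:y1,x0:x1]*255
    n,l,s,c=cv2.connectedComponentsWithStats(m); i=1+np.argmax(s[1:,4])
    v,u=np.nonzero(l==i); w=np.array([at(ci,a,b,z) for a,b in zip(u,v)])[:,:2]
    r=cv2.minAreaRect(w.astype(np.float32)); print(name,s[i,4],r)
    return r
V=hsv[:,:,2]; S=hsv[:,:,1]
rect((205,135,325,200),V<110,.045,'caddy')
rect((220,225,265,275),V<140,.088,'tin(all)')
rect((220,225,265,275),(S<110)&(V>90)&(V<200),.088,'tinlabel')
for b in((95,235,165,290),(355,230,425,285)):
    rect(b,(S<60)&(V>150),.09,'can')
    rect(b,(S>120)&(V<150),.125,'lid')
for p in ((218,147),(311,150),(309,188),(218,184)): print(at(ci,*p,.045))
print(at(ci,0,0,0)-at(ci,1,0,0))
E
python3 m.py; python3 - <<'E'
import cv2
i=cv2.imread('pics/top0.png')[130:290,90:330]; cv2.imwrite('pics/c1.png',cv2.resize(i,None,fx=3.3,fy=3.3,interpolation=cv2.INTER_CUBIC))
E
```

```text
caddy 2795 ((0.6162092685699463, -0.03798695653676987), (0.19702407717704773, 0.08091458678245544), 85.92645263671875)
tin(all) 481 ((0.44820934534072876, 0.010295452550053596), (0.0615508146584034, 0.05179014801979065), 11.33385944366455)
tinlabel 477 ((0.44788503646850586, 0.010571720078587532), (0.04756482318043709, 0.03747322037816048), 11.166489601135254)
can 69 ((0.4142029285430908, 0.2050967812538147), (0.015873033553361893, 0.034565892070531845), 70.5080795288086)
lid 681 ((0.4269197881221771, 0.22920137643814087), (0.056353673338890076, 0.04941524192690849), 89.9775619506836)
can 49 ((0.43928924202919006, -0.2646885812282562), (0.013897753320634365, 0.027979156002402306), 65.18850708007812)
lid 687 ((0.42750024795532227, -0.2844853401184082), (0.05890004336833954, 0.05434592068195343), 62.198699951171875)
[0.6607 0.0583 0.045 ]
[ 0.6526 -0.1414  0.045 ]
[ 0.57   -0.1337  0.045 ]
[0.5809 0.0587 0.045 ]
[0.0004 0.0031 0.    ]
```

View pics/c1.png

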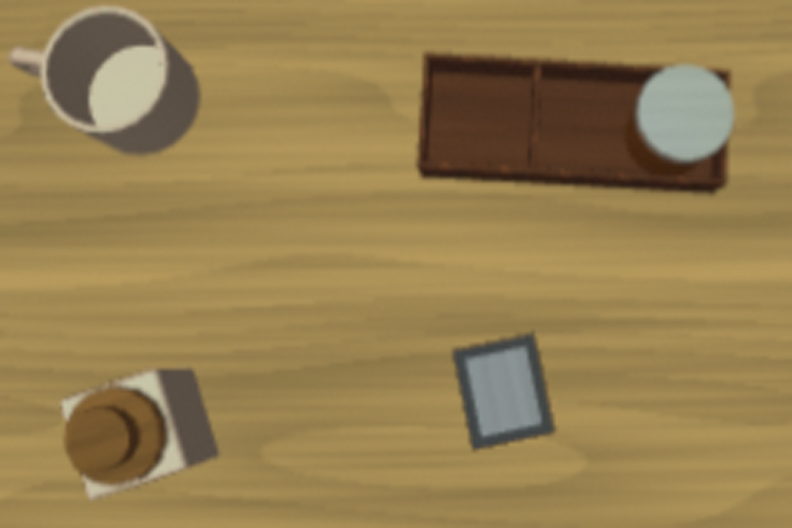

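arm_command(
  plan=[85,-43,-52,0,0.11,85,-86,-105,0,0.22,85,-129,-157,0,0.33,85,-172,-209,0,0.44,85,-215,-262,0,0.56,85,-258,-314,0,0.67,85,-301,-366,0,0.78,85,-344,-419,0,0.89,85,-387,-471,0,1.0,85,-430,-523,0,1.11],
  force=40,
)

```text
t: 1.1
tool_pos: [0.3751, 0.1706, 0.2313]
ee_rot: [-1.995, -2.427, -0.001]
ft_force: [1.0, 0.5, 0.0]
gripper_width: 0.0848
grasp_force: 0.0
```

```bash
cat > st.py <<'E'
from h import *
np.set_printoptions(precision=4,suppress=True)
def st():
    s=ctrl.observe(); M=R.from_rotvec(s['ee_rot']).as_matrix()
    print('t',s['t'],'pos',s['tool_pos'],'yaxis az',np.degrees(np.arctan2(M[1,1],M[0,1])),'tilt',M[:,2],'F',s['ft_force'],'w',s['gripper_width'],s['grasp_force'],'j',s['joints'],'T',s['wrist_torque'])
    return s,M
def go(P,az):
    "tool-axes shift in mm and yaw to reach world point P, tool y azimuth az deg"
    s=ctrl.observe(); M=R.from_rotvec(s['ee_rot']).as_matrix()
    d=M.T@(np.array(P)-s['tool_pos'])*1000
    a=np.degrees(np.arctan2(M[1,1],M[0,1])); y=(a-az+90)%180-90
    print('shift',d,'yaw',np.radians(y))
E
python3 - <<'E'
from st import *
st(); go([.448,.010,.23],11.3)
E
```

```text
t 1.1 pos [0.3751 0.1706 0.2313] yaxis az 11.162195156058964 tilt [ 0.      0.0004 -1.    ] F [0.963  0.5044 0.0224] w 0.08483289316028186 0.0 j [-0.9121  0.1229  0.4099  2.1469 -0.0637  0.8826 -0.2697] T [ 0.0624 -0.0204  0.0328]
shift [-171.6699   40.3972    1.2731] yaw -0.002405148251968118
```

arm_command(
  plan=[85,-40,10,0,0,85,-80,20,0,0,85,-120,30,0,0,85,-150,37,0,0,85,-172,40,0,0,85,-172,40,0,0,85,-172,40,0,0,85,-172,40,0,0,85,-172,40,0,0,85,-172,40,0,0],
)

```text
t: 2.1
tool_pos: [0.4479, 0.0127, 0.2313]
ee_rot: [-1.988, -2.433, -0.0]
ft_force: [-0.6, 1.0, 0.4]
gripper_width: 0.0853
grasp_force: 0.0
```

```bash
python3 - <<'E'
from st import *
st(); im,ci=grab('wrist','w1.png'); print(ci)
c,d=ray(ci,ci['cx'],ci['cy']); print(c,d)
c=np.array([.448,.0105]); a=np.radians(11.3); M=np.array([[np.cos(a),-np.sin(a)],[np.sin(a),np.cos(a)]])
print(proj(ci,np.array([np.r_[c+M@np.array([x*.03,y*.025]),.088] for x,y in((1,1),(1,-1),(-1,-1),(-1,1))])))
E
```

```text
t 2.1 pos [0.4479 0.0127 0.2313] yaxis az 11.497982368012186 tilt [-0.0001  0.0003 -1.    ] F [-0.5811  1.0163  0.4377] w 0.08534552392979165 0.0 j [-0.6119  0.2039  0.5523  2.0734 -0.1365  0.8986  0.2171] T [-0.0284 -0.0369 -0.0121]
{'vertical_fov': 64.81497998659256, 'cx': 258.0918739099047, 'cy': 194.2137341362543, 'k1': -0.052402287672022735, 'rvec': array([-2.8551, -0.2877, -0.0393]), 'tvec': array([-0.4408, -0.1091,  0.3589])}
[0.4336 0.0799 0.375 ] [ 0.0537 -0.2643 -0.9629]
[[289.8641 159.5512]
 [288.2856 209.2277]
 [228.2759 209.0208]
 [227.0902 159.3252]]
```

View pics/w1.png

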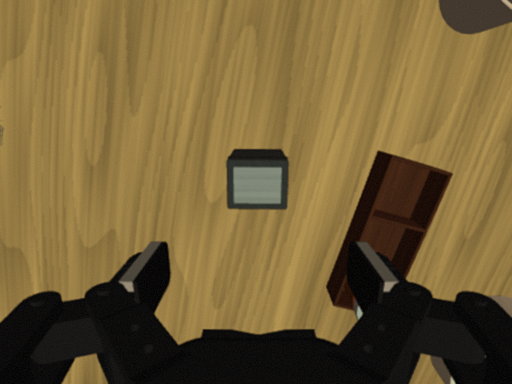

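The tin's top face runs from (227,159) to (289,209), which agrees with the top-camera estimate to within a pixel or two. The caddy's +y end has rim corners near (379,151) and (452,173). Next: grasp the tin and measure the caddy.

arm_command(
  plan=[85,2,0,30,0,85,2,0,70,0,85,2,0,110,0,85,2,0,150,0,85,2,0,180,0,85,2,0,183,0,50,2,0,183,0,40,2,0,183,0,40,2,0,183,0,40,2,0,183,0],
)

```text
t: 3.15
tool_pos: [0.4488, 0.014, 0.0496]
ee_rot: [1.989, 2.43, 0.003]
ft_force: [-2.6, 0.6, 8.6]
gripper_width: 0.0595
grasp_force: 44.6
```

```bash
python3 - <<'E'
from st import *
s,M=st()
# caddy fit from w1 + top0
ci={'vertical_fov': 64.81497998659256, 'cx': 258.0918739099047, 'cy': 194.2137341362543, 'k1': -0.052402287672022735, 'rvec': np.array([-2.8551, -0.2877, -0.0393]), 'tvec': np.array([-0.4408, -0.1091,  0.3589])}
for p in ((379,151),(452,173),(328,291)): print(at(ci,*p,.045))
ct=ctrl.camera_info('top')
for p in ((90+425/3.3,130+53/3.3),(90+730/3.3,130+70/3.3),(90+720/3.3,130+190/3.3),(90+418/3.3,130+176/3.3)): print(p,at(ct,*p,.045))
j=at(ct,90+684/3.3,130+113/3.3,.082); print('jar',j)
for q in ((62,402),(160,370),(188,465),(90,498)): print('can',at(ct,90+q[0]/3.3,130+q[1]/3.3,.09))
E
```

```text
t 3.15 pos [0.4488 0.014  0.0496] yaxis az 11.409314050789977 tilt [ 0.0025  0.0007 -1.    ] F [-2.5874  0.5924  8.6106] w 0.059521638625081856 44.56385850906372 j [-0.4285  0.5498  0.3646  2.1852 -0.4247  0.4703  0.468 ] T [-0.0111  0.2199 -0.0091]
[0.5724 0.0642 0.045 ]
[0.663  0.0578 0.045 ]
[ 0.5632 -0.1169  0.045 ]
(218.78787878787878, 146.06060606060606) [0.6628 0.0567 0.045 ]
(311.21212121212125, 151.21212121212122) [ 0.6499 -0.1418  0.045 ]
(308.1818181818182, 187.57575757575756) [ 0.5709 -0.1319  0.045 ]
(216.66666666666669, 183.33333333333334) [0.5823 0.0615 0.045 ]
jar [ 0.6139 -0.1039  0.082 ]
can [0.4434 0.2707 0.09  ]
can [0.4619 0.212  0.09  ]
can [0.4064 0.195  0.09  ]
can [0.3873 0.2532 0.09  ]
```

```bash
python3 - <<'E'
from st import *
go([.617,-.045,.17],-3.6)
E
```

```text
shift [ -91.1437  153.5484 -119.9678] yaw 0.26196194865213257
```

arm_command(
  plan=[40,0,0,-40,0,40,0,0,-80,0.0,40,0,0,-120,0.0,40,-20,35,-120,0.06,40,-46,77,-120,0.13,40,-69,116,-120,0.2,40,-91,153,-120,0.26,40,-91,153,-120,0.26,40,-91,153,-120,0.26,40,-91,153,-120,0.26],
)

```text
t: 4.15
tool_pos: [0.6145, -0.0445, 0.1682]
ee_rot: [-2.287, -2.152, 0.001]
ft_force: [-0.1, 0.0, -2.5]
gripper_width: 0.0593
grasp_force: 46.2
```

```bash
python3 - <<'E'
from st import *
st(); im,ci=grab('wrist','w2.png'); st()
def model(c,yaw):
    a=np.radians(yaw); M=np.array([[np.cos(a),-np.sin(a)],[np.sin(a),np.cos(a)]])
    return [np.r_[np.array(c)+M@np.array(p)/1000,z] for *p,z in ((38,100,.045),(-38,100,.045),(-38,28,.045),(38,28,.045),(-34,96,.006),(34,96,.006),(34,28,.006),(-34,28,.006),(34,28,.045),(-34,28,.045),(34,96,.045),(-34,96,.045))]
P=proj(ci,np.array(model((.6175,-.039),-3.6))); print(P)
import pickle; pickle.dump(dict(ci),open('w2.pkl','wb'))
o=cv2.resize(im[:,:,::-1],None,fx=1.5,fy=1.5,interpolation=cv2.INTER_CUBIC)
for p in P: cv2.circle(o,tuple(int(round(v*1.5+.25)) for v in p),2,(0,255,0),-1)
cv2.imwrite('pics/w2a.png',o)
E
```

```text
t 4.15 pos [ 0.6145 -0.0445  0.1682] yaxis az -3.461064779799609 tilt [-0.0012  0.0007 -1.    ] F [-0.0906  0.0275 -2.5256] w 0.05931408923693788 46.19701087474823 j [-0.3981  0.6108  0.569   1.7101 -0.3939  0.9383  0.2654] T [ 0.009   0.002  -0.0047]
t 4.2 pos [ 0.6145 -0.0443  0.1684] yaxis az -3.4503424538279943 tilt [-0.0009  0.0009 -1.    ] F [-0.6564 -0.5331 -1.1726] w 0.059678801528126366 46.19631886482239 j [-0.3983  0.6104  0.5689  1.7103 -0.394   0.9382  0.2654] T [ 0.0079 -0.0152 -0.0009]
[[308.623   63.8923]
 [216.6344  63.5944]
 [219.0896 150.5335]
 [305.1635 150.7904]
 [226.4112  74.0582]
 [297.7359  74.2816]
 [295.4408 145.7051]
 [227.931  145.5046]
 [300.6432 150.7676]
 [223.6133 150.5377]
 [303.6195  68.9531]
 [221.5854  68.6888]]
```

View pics/w2a.png

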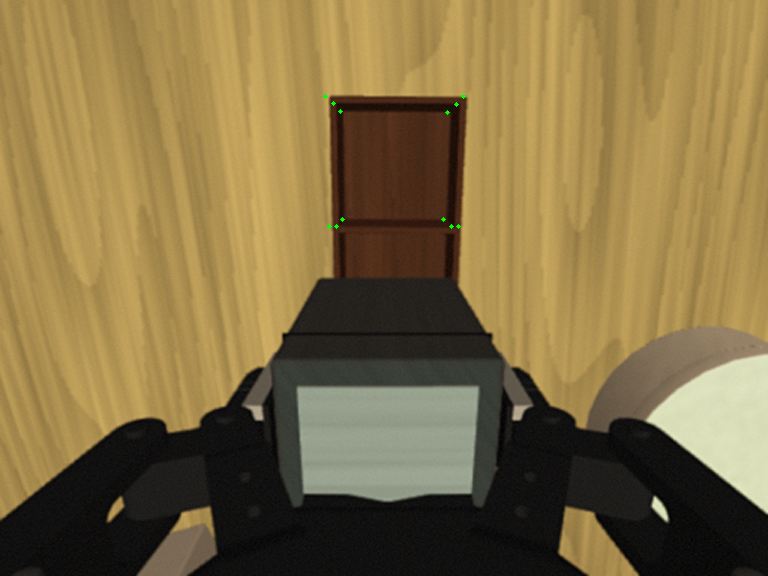

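```bash
python3 - <<'E'
from st import *
import pickle; ci=pickle.load(open('w2.pkl','rb'))
for p in ((275,360),(503,360),(283,334),(491,334),(288,500),(487,500),(318,279),(457,279)):
    print(p,at(ci,p[0]/1.5,p[1]/1.5,.2065),at(ci,p[0]/1.5,p[1]/1.5,.12))
y=np.radians(-3.6);c=np.array([.6197,-.0395]);ey=np.array([-np.sin(y),np.cos(y)])
print('tin',c-.006*ey,'sq',c+.062*ey)
E
```

```text
(275, 360) [ 0.5868 -0.022   0.2065] [ 0.5611 -0.0595  0.12  ]
(503, 360) [ 0.6444 -0.0254  0.2065] [ 0.666  -0.0658  0.12  ]
(283, 334) [ 0.5897 -0.0151  0.2065] [ 0.5664 -0.047   0.12  ]
(491, 334) [ 0.6414 -0.0182  0.2065] [ 0.6604 -0.0526  0.12  ]
(288, 500) [ 0.5847 -0.0649  0.2065] [ 0.5572 -0.1376  0.12  ]
(487, 500) [ 0.6406 -0.0682  0.2065] [ 0.6591 -0.1436  0.12  ]
(318, 279) [ 0.5999 -0.0016  0.2065] [ 0.5849 -0.0224  0.12  ]
(457, 279) [ 0.6332 -0.0036  0.2065] [ 0.6454 -0.026   0.12  ]
tin [ 0.6193 -0.0455] sq [0.6236 0.0224]
```

arm_command(
  plan=[40,3,5,0,0,40,3,5,20,0,40,3,5,40,0,40,3,5,55,0,40,3,5,62,0,40,3,5,70,0,40,3,5,78,0,40,3,5,86,0,40,3,5,92,0,40,3,5,96,0],
)

```text
t: 5.2
tool_pos: [0.6208, -0.0424, 0.0718]
ee_rot: [-2.288, -2.153, 0.0]
ft_force: [0.7, -0.6, -3.0]
gripper_width: 0.0594
grasp_force: 46.1
```

```bash
python3 - <<'E'
from st import *
st()
E
```

```text
t 5.2 pos [ 0.6208 -0.0424  0.0718] yaxis az -3.494546827465848 tilt [-0.0003  0.     -1.    ] F [ 0.7361 -0.5522 -3.0091] w 0.05944777613500302 46.148847341537476 j [-0.3461  0.7474  0.4927  1.7373 -0.4757  0.7785  0.3196] T [-0.0723  0.006   0.0041]
```

arm_command(
  plan=[40,0,-1,6,0,40,0,-1,11,0,40,0,-1,15,0,40,0,-1,16,0,40,0,-1,16,0,70,0,-1,16,0,82,0,-1,16,0,82,0,-1,16,0,82,0,-1,10,0,82,0,-1,-20,0],
)

```text
t: 6.2
tool_pos: [0.6176, -0.042, 0.0904]
ee_rot: [-2.285, -2.15, 0.006]
ft_force: [0.4, 0.9, 0.1]
gripper_width: 0.0819
grasp_force: 0.0
```

```bash
python3 - <<'E'
from st import *
st()
ct=ctrl.camera_info('top')
# canister top centre and nearby view target
c=at(ct,127.9,261.5,.09); print(c); go([c[0],c[1],.25],17)
E
```

```text
t 6.2 pos [ 0.6176 -0.042   0.0904] yaxis az -3.4854467301090746 tilt [-0.0055  0.0001 -1.    ] F [0.3752 0.9286 0.1323] w 0.08194939635065877 0.0 j [-0.3589  0.7196  0.5096  1.7364 -0.4586  0.8125  0.3073] T [-0.0025 -0.0191 -0.012 ]
[0.4246 0.2325 0.09  ]
shift [ 262.186  -210.1884 -158.4756] yaw -0.35753849418230954
```

arm_command(
  plan=[82,0,0,-50,0,82,0,0,-100,0,85,20,-16,-150,-0.04,85,57,-45,-158,-0.08,85,94,-75,-158,-0.13,85,131,-105,-158,-0.18,85,168,-135,-158,-0.23,85,205,-165,-158,-0.28,85,242,-194,-158,-0.33,85,262,-210,-158,-0.36],
)

```text
t: 7.2
tool_pos: [0.4237, 0.2353, 0.2508]
ee_rot: [-1.857, -2.532, -0.002]
ft_force: [0.5, -0.4, -0.6]
gripper_width: 0.0848
grasp_force: 0.0
```

arm_command(
  plan=[85,0,0,0,0,85,0,0,0,0,85,0,0,0,0,85,0,0,0,0,85,0,0,0,0,85,0,0,0,0,85,0,0,0,0,85,0,0,0,0,85,0,0,0,0,85,0,0,0,0],
)

```text
t: 8.2
tool_pos: [0.4262, 0.2319, 0.2503]
ee_rot: [-1.866, -2.528, 0.0]
ft_force: [0.2, 0.0, 0.8]
gripper_width: 0.085
grasp_force: 0.0
```

```bash
python3 - <<'E'
from st import *
import pickle
st(); im,ci=grab('wrist','w3.png'); pickle.dump(dict(ci),open('w3.pkl','wb'))
go([.4246,.2325,.25],17)
def sq(c,yaw,z):
    a=np.radians(yaw); M=np.array([[np.cos(a),-np.sin(a)],[np.sin(a),np.cos(a)]])
    return [np.r_[np.array(c)+M@np.array(p),z] for p in ((.031,.031),(.031,-.031),(-.031,-.031),(-.031,.031))]
P=proj(ci,np.array(sq((.4246,.2325),17,.09))); print(P)
o=cv2.resize(im[:,:,::-1],None,fx=1.5,fy=1.5,interpolation=cv2.INTER_CUBIC)
for p in P: cv2.circle(o,tuple(int(round(v*1.5+.25)) for v in p),2,(0,255,0),-1)
cv2.imwrite('pics/w3a.png',o)
im,ci=grab('top','top1.png')
E
```

```text
t 8.2 pos [0.4262 0.2319 0.2503] yaxis az 17.13270975001 tilt [-0.  0. -1.] F [0.2027 0.044  0.7732] w 0.08501204186406992 0.0 j [-1.0132  0.2454  0.4974  1.9656 -0.1416  0.9641 -0.1483] T [-0.0196  0.033  -0.0047]
shift [ 1.001  -1.3979  0.3149] yaw 0.0023790608291565708
[[288.3095 147.7234]
 [286.6119 206.6089]
 [227.9278 206.4665]
 [226.4543 147.5688]]
```

View pics/w3a.png

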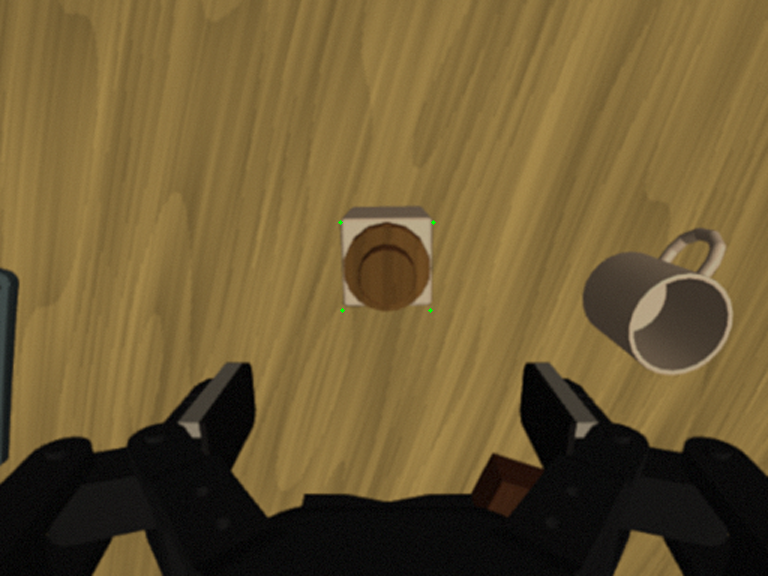

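The canister top's corners are near (342,218), (433,218), (432,305) and (343,305). That is about 3 mm further along tool x than predicted, and the yaw agrees.

arm_command(
  plan=[85,4,-1,40,0,85,4,-1,85,0,85,4,-1,125,0,85,4,-1,160,0,85,4,-1,180,0,85,4,-1,186,0,85,4,-1,186,0,50,4,-1,186,0,45,4,-1,186,0,45,4,-1,186,0],
  force=60,
)

```text
t: 9.3
tool_pos: [0.4246, 0.236, 0.0658]
ee_rot: [1.865, 2.528, 0.003]
ft_force: [-2.6, -0.7, 7.0]
gripper_width: 0.0606
grasp_force: 64.6
```

arm_command(
  plan=[45,0,0,0,0,45,0,0,-20,0,45,0,0,-45,0,45,0,0,-70,0,45,0,0,-95,0,45,0,0,-110,0,45,0,0,-110,0,45,0,0,-110,0,45,0,0,-110,0,45,0,0,-110,0],
)

```text
t: 10.3
tool_pos: [0.4234, 0.235, 0.1733]
ee_rot: [-1.866, -2.527, 0.003]
ft_force: [-0.3, -0.3, -7.0]
gripper_width: 0.0607
grasp_force: 70.4
```

```bash
python3 - <<'E'
from st import *
st(); go([.6236,.0224,.175],-3.6)
E
python3 - <<'E'
import cv2
i=cv2.imread('pics/top1.png')[130:210,200:330]; cv2.imwrite('pics/c2.png',cv2.resize(i,None,fx=5,fy=5,interpolation=cv2.INTER_CUBIC))
E
```

```text
t 10.3 pos [0.4234 0.235  0.1733] yaxis az 17.13031101867389 tilt [-0.0015 -0.0014 -1.    ] F [-0.3317 -0.2941 -7.0238] w 0.060727069424654896 70.40521144866943 j [-0.9858  0.3635  0.4714  2.0394 -0.2286  0.7906 -0.0797] T [-0.0246 -0.0136  0.0239]
shift [-262.1303  128.7218   -1.6963] yaw 0.36181218223831907
```

View pics/c2.png

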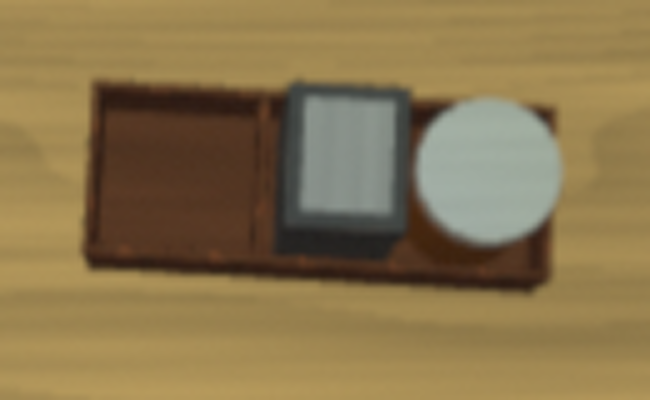

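The tin stands upright in the long compartment, between the cross wall and the jar. The canister is lifted with about 7 N of load. Now to above the square cell.

arm_command(
  plan=[45,-32,16,0,0.04,45,-65,32,0,0.09,45,-98,48,0,0.14,45,-131,64,0,0.18,45,-164,80,0,0.23,45,-197,96,0,0.27,45,-230,112,0,0.32,45,-255,125,0,0.36,45,-262,129,0,0.36,45,-262,129,0,0.36],
)

```text
t: 11.3
tool_pos: [0.6246, 0.0216, 0.1732]
ee_rot: [-2.29, -2.151, 0.003]
ft_force: [-1.1, 1.0, -6.1]
gripper_width: 0.0608
grasp_force: 70.3
```

```bash
python3 - <<'E'
from st import *
import pickle
st(); im,ci=grab('wrist','w4.png'); pickle.dump(dict(ci),open('w4.pkl','wb'));st()
go([.6236,.0224,.175],-3.6)
a=np.radians(-3.6); M=np.array([[np.cos(a),-np.sin(a)],[np.sin(a),np.cos(a)]]); c=np.array([.6197,-.0395])
P=proj(ci,np.array([np.r_[c+M@np.array(p)/1000,.045] for p in ((38,100),(-38,100),(34,96),(-34,96),(38,28),(-38,28))])); print(P)
o=cv2.resize(im[:,:,::-1],None,fx=1.5,fy=1.5,interpolation=cv2.INTER_CUBIC)
for p in P: cv2.circle(o,tuple(int(round(v*1.5+.25)) for v in p),2,(0,255,0),-1)
cv2.imwrite('pics/w4a.png',o)
E
```

```text
t 11.3 pos [0.6246 0.0216 0.1732] yaxis az -3.589459091689711 tilt [-0.0013 -0.0012 -1.    ] F [-1.1019  0.9606 -6.1454] w 0.060816880828221086 70.3217339515686 j [-0.4952  0.6167  0.5609  1.6819 -0.3846  0.9565  0.1454] T [0.0719 0.0545 0.0111]
t 11.35 pos [0.6237 0.0234 0.1732] yaxis az -3.4907060094795948 tilt [-0.0023  0.0002 -1.    ] F [ 0.0263  1.5445 -6.2745] w 0.06083319418649143 70.32390832901001 j [-0.4967  0.6158  0.5597  1.6832 -0.3849  0.9569  0.1451] T [0.0985 0.0301 0.0528]
shift [-0.9564 -0.046  -1.836 ] yaw 0.0019075399872244354
[[300.4245 144.1007]
 [215.4339 144.0597]
 [295.8141 148.5672]
 [220.0393 148.5291]
 [297.589  219.7954]
 [218.2391 219.7314]]
```

View pics/w4a.png

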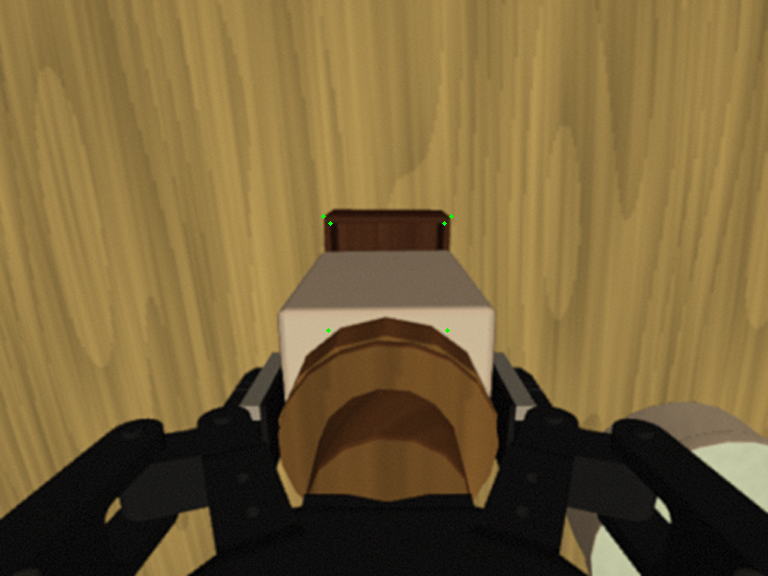

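```bash
python3 - <<'E'
from st import *
import pickle; ci=pickle.load(open('w4.pkl','rb'))
for p,z in (((321,251),.108),((449,251),.108),((281,308),.198),((494,308),.198)):
    print(at(ci,p[0]/1.5,p[1]/1.5,z))
E
```

```text
[0.5948 0.053  0.108 ]
[0.6545 0.0493 0.108 ]
[0.5966 0.0539 0.198 ]
[0.6552 0.0502 0.198 ]
```

arm_command(
  plan=[45,0,0,15,0,45,0,0,32,0,45,0,0,48,0,45,0,0,56,0,45,0,0,62,0,45,0,0,67,0,45,0,0,72,0,45,0,0,77,0,45,0,0,80,0,45,0,0,82,0],
)

```text
t: 12.35
tool_pos: [0.6246, 0.0231, 0.0921]
ee_rot: [2.288, 2.153, 0.0]
ft_force: [-0.0, 0.1, -6.5]
gripper_width: 0.061
grasp_force: 70.1
```

```bash
python3 - <<'E'
from st import *
st()
E
```

```text
t 12.35 pos [0.6246 0.0231 0.0921] yaxis az -3.496006473032309 tilt [ 0.  0. -1.] F [-0.0333  0.1106 -6.4908] w 0.0609627550864769 70.07002830505371 j [-0.4552  0.7205  0.5003  1.7238 -0.4505  0.8139  0.1942] T [-0.0646  0.0204  0.0137]
```

arm_command(
  plan=[45,0,0,7,0,45,0,0,14,0,45,0,0,19,0,45,0,0,20,0,45,0,0,20,0,75,0,0,20,0,84,0,0,20,0,84,0,0,20,0,84,0,0,10,0,84,0,0,-5,0],
)

```text
t: 13.35
tool_pos: [0.6242, 0.023, 0.0979]
ee_rot: [-2.288, -2.152, 0.001]
ft_force: [-0.2, -0.5, 0.1]
gripper_width: 0.084
grasp_force: 0.0
```

arm_command(
  plan=[84,0,0,-10,0,84,0,0,-23,0,84,0,0,-23,0,84,0,0,-23,0,84,0,0,-23,0,84,0,0,-23,0,84,0,0,-23,0,84,0,0,-23,0,84,0,0,-23,0,84,0,0,-23,0],
)

```text
t: 14.35
tool_pos: [0.6245, 0.023, 0.1202]
ee_rot: [-2.288, -2.153, 0.0]
ft_force: [0.3, -0.1, -0.0]
gripper_width: 0.0841
grasp_force: 0.0
```

```bash
python3 - <<'E'
from st import *
st(); im,ci=grab('top','top2.png')
i=im[130:210,200:330,::-1]; a=cv2.resize(i,None,fx=5,fy=5,interpolation=cv2.INTER_CUBIC)
im,ci=grab('side','s2.png'); b=cv2.resize(im[140:270,180:320,::-1],(431,400),interpolation=cv2.INTER_CUBIC)
cv2.imwrite('pics/c3.png',np.vstack([a[:,:650],np.pad(b,((0,0),(0,219),(0,0)))])[:800])
c=cv2.resize(np.vstack([a,np.pad(b,((0,0),(0,219),(0,0)))]),None,fx=.74,fy=.74); cv2.imwrite('pics/c3.png',c)
E
```

```text
t 14.35 pos [0.6245 0.023  0.1202] yaxis az -3.496568819093189 tilt [-0.0001 -0.0001 -1.    ] F [ 0.2919 -0.1278 -0.0232] w 0.08406512431275533 0.0 j [-0.4707  0.6828  0.5229  1.7131 -0.428   0.8618  0.1776] T [ 0.0311 -0.0473  0.0232]
```

View pics/c3.png

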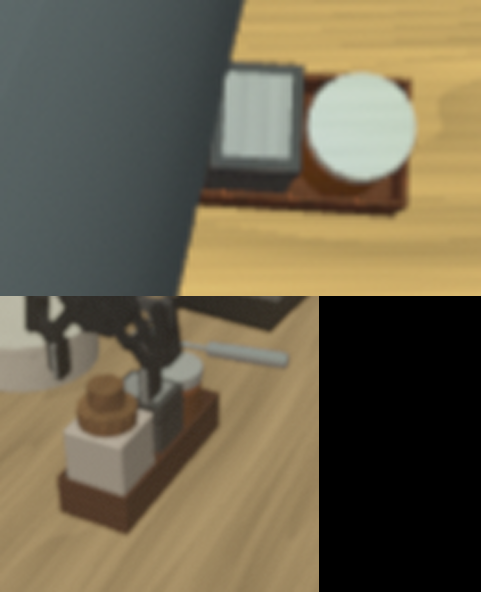

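The top and side views show the canister seated with its lid on, and the tin and jar upright. Next I grip the knob.

arm_command(
  plan=[84,0,0,1,0,50,0,0,2,0,25,0,0,2,0,20,0,0,2,0,20,0,0,2,0,20,0,0,2,0,20,0,0,2,0,20,0,0,2,0,20,0,0,2,0,20,0,0,2,0],
  force=50,
)

```text
t: 15.45
tool_pos: [0.6247, 0.023, 0.1185]
ee_rot: [2.288, 2.153, 0.0]
ft_force: [-1.7, -0.5, 5.2]
gripper_width: 0.0329
grasp_force: 49.9
```

```bash
python3 - <<'E'
from st import *
st()
E
```

```text
t 15.45 pos [0.6247 0.023  0.1185] yaxis az -3.4949260531966786 tilt [ 0.0003 -0.     -1.    ] F [-1.6964 -0.5035  5.238 ] w 0.032922771640886105 49.90440130233765 j [-0.4697  0.6851  0.5215  1.7137 -0.4296  0.8585  0.1788] T [-0.0374  0.2422 -0.0288]
```

arm_command(
  plan=[20,0,0,0,-0.03,20,0,0,0,-0.06,20,0,0,0,-0.09,20,0,0,0,-0.12,20,0,0,0,-0.15,20,0,0,0,-0.18,20,0,0,0,-0.21,20,0,0,0,-0.24,20,0,0,0,-0.24,20,0,0,0,-0.24],
)

```text
t: 16.45
tool_pos: [0.6248, 0.0229, 0.1186]
ee_rot: [2.014, 2.411, 0.001]
ft_force: [-0.4, -0.3, 4.6]
gripper_width: 0.0333
grasp_force: 50.0
```

```bash
python3 - <<'E'
from st import *
st()
E
```

```text
t 16.45 pos [0.6248 0.0229 0.1186] yaxis az 10.261541884974205 tilt [ 0.0007  0.0001 -1.    ] F [-0.3607 -0.2681  4.6324] w 0.03334421729039598 50.00050485134125 j [-0.429   0.6713  0.4605  1.7112 -0.3777  0.8476  0.3771] T [-0.108   0.1127 -0.3236]
```

arm_command(
  plan=[20,0,0,0,-0.02,20,0,0,0,-0.04,20,0,0,0,-0.06,20,0,0,0,-0.08,20,0,0,0,-0.1,20,0,0,0,-0.12,20,0,0,0,-0.14,20,0,0,0,-0.14,20,0,0,0,-0.14,20,0,0,0,-0.14],
)

```text
t: 17.45
tool_pos: [0.6241, 0.0246, 0.1185]
ee_rot: [-1.84, -2.544, -0.003]
ft_force: [-2.3, 3.3, 7.9]
gripper_width: 0.0336
grasp_force: 50.3
```

```bash
python3 - <<'E'
from st import *
st()
E
```

```text
t 17.45 pos [0.6241 0.0246 0.1185] yaxis az 18.2377239093633 tilt [-0.001   0.0027 -1.    ] F [-2.3436  3.3163  7.8807] w 0.03363800653409651 50.29179811477661 j [-0.4058  0.6638  0.4236  1.71   -0.3495  0.844   0.4916] T [ 0.6842  0.6599 -0.948 ]
```

Torque has built up to about −0.95 Nm at 22°, so anticlockwise is the wrong way. I'll turn clockwise.

arm_command(
  plan=[20,0,0,0,0.1,20,0,0,0,0.2,20,0,0,0,0.3,20,0,0,0,0.4,20,0,0,0,0.5,20,0,0,0,0.6,20,0,0,0,0.7,20,0,0,0,0.78,20,0,0,0,0.8,20,0,0,0,0.8],
)

```text
t: 18.45
tool_pos: [0.6245, 0.0239, 0.1186]
ee_rot: [-2.685, -1.629, -0.0]
ft_force: [-1.7, 0.9, 7.6]
gripper_width: 0.0331
grasp_force: 50.3
```

```bash
python3 - <<'E'
from st import *
st()
E
```

```text
t 18.45 pos [0.6245 0.0239 0.1186] yaxis az -27.49892904672266 tilt [-0.0003  0.0009 -1.    ] F [-1.7496  0.9073  7.6274] w 0.033077678830040036 50.28033435344696 j [-0.5379  0.7139  0.6266  1.7178 -0.5214  0.8828 -0.1674] T [ 0.2408  0.3951 -0.0121]
```

arm_command(
  plan=[20,0,0,0,0.1,20,0,0,0,0.2,20,0,0,0,0.3,20,0,0,0,0.4,20,0,0,0,0.5,20,0,0,0,0.6,20,0,0,0,0.68,20,0,0,0,0.75,20,0,0,0,0.8,20,0,0,0,0.8],
)

```text
t: 19.45
tool_pos: [0.6254, 0.0236, 0.1186]
ee_rot: [3.108, 0.454, 0.002]
ft_force: [0.3, 0.6, 4.9]
gripper_width: 0.0332
grasp_force: 50.1
```

```bash
python3 - <<'E'
from st import *
st()
E
```

```text
t 19.45 pos [0.6254 0.0236 0.1186] yaxis az -73.36783162599095 tilt [ 0.0015  0.0001 -1.    ] F [0.3424 0.5978 4.8689] w 0.03320139390376026 50.05371630191803 j [-0.6531  0.7875  0.821   1.7236 -0.6944  0.945  -0.8323] T [ 0.2059 -0.3163  0.0214]
```

arm_command(
  plan=[20,0,0,0,0.03,20,0,0,0,0.06,20,0,0,0,0.09,20,0,0,0,0.1,20,0,0,0,0.1,20,0,0,0,0.1,20,0,0,0,0.1,20,0,0,0,0.1,20,0,0,0,0.1,20,0,0,0,0.1],
)

```text
t: 20.45
tool_pos: [0.6252, 0.0232, 0.1186]
ee_rot: [3.127, 0.298, 0.002]
ft_force: [5.2, 1.4, 5.0]
gripper_width: 0.0334
grasp_force: 50.0
```

```bash
python3 - <<'E'
from st import *
st()
E
```

```text
t 20.45 pos [0.6252 0.0232 0.1186] yaxis az -79.11395364193325 tilt [ 0.0013  0.0001 -1.    ] F [5.1943 1.4364 4.9707] w 0.03337722740627082 50.022974610328674 j [-0.6653  0.7979  0.844   1.7247 -0.7151  0.9545 -0.9161] T [ 0.2616 -1.2502  0.4994]
```

Torque is up to +0.5 Nm, so this is the open-side stop. I back off a little and lift gently.

arm_command(
  plan=[20,0,0,0,-0.03,20,0,0,0,-0.05,20,0,0,-1,-0.05,20,0,0,-2,-0.05,20,0,0,-3,-0.05,20,0,0,-4,-0.05,20,0,0,-5,-0.05,20,0,0,-6,-0.05,20,0,0,-6,-0.05,20,0,0,-6,-0.05],
)

```text
t: 21.45
tool_pos: [0.6243, 0.0226, 0.1243]
ee_rot: [3.119, 0.375, -0.001]
ft_force: [2.0, -1.5, -1.1]
gripper_width: 0.0329
grasp_force: 49.8
```

```bash
python3 - <<'E'
from st import *
st()
E
```

```text
t 21.45 pos [0.6243 0.0226 0.1243] yaxis az -76.28302766359963 tilt [-0.0003 -0.0005 -1.    ] F [ 2.0153 -1.4816 -1.0724] w 0.032879813624968696 49.841673374176025 j [-0.6627  0.7854  0.8394  1.7226 -0.6972  0.9597 -0.8787] T [-0.28   -0.349   0.0546]
```

arm_command(
  plan=[20,0,0,-4,0,20,0,0,-8,0,20,0,0,-12,0,20,0,0,-18,0,20,0,0,-30,0,20,0,0,-45,0,20,0,0,-60,0,20,0,0,-75,0,20,0,0,-88,0,20,0,0,-95,0],
)

```text
t: 22.45
tool_pos: [0.6251, 0.023, 0.2212]
ee_rot: [3.119, 0.376, 0.003]
ft_force: [0.3, -0.2, -1.2]
gripper_width: 0.0333
grasp_force: 49.9
```

arm_command(
  plan=[20,0,0,0,0,20,0,0,0,0,20,0,0,0,0,20,0,0,0,0,20,0,0,0,0,20,0,0,0,0,20,0,0,0,0,20,0,0,0,0,20,0,0,0,0,20,0,0,0,0],
)

```text
t: 23.45
tool_pos: [0.6245, 0.0231, 0.2193]
ee_rot: [-3.119, -0.376, -0.0]
ft_force: [-0.7, -0.5, -0.5]
gripper_width: 0.0333
grasp_force: 49.9
```

```bash
python3 - <<'E'
from st import *
st(); im,ci=grab('side','s3.png'); b=cv2.resize(im[90:270,150:330,::-1],(580,580),interpolation=cv2.INTER_CUBIC); cv2.imwrite('pics/c4.png',b)
E
```

```text
t 23.45 pos [0.6245 0.0231 0.2193] yaxis az -76.26027639649605 tilt [ 0.  0. -1.] F [-0.6551 -0.5245 -0.453 ] w 0.033340295815122545 49.8973685503006 j [-0.7185  0.6793  0.9334  1.6578 -0.5972  1.1151 -0.9486] T [0.0246 0.0241 0.0507]
```

View pics/c4.png

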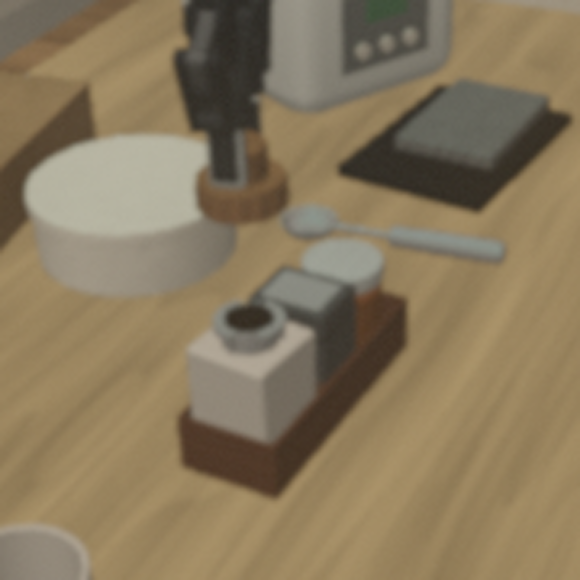

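The lid is held about 10 cm above the open canister. The canister, tin and jar stand upright in the caddy.

```bash
python3 -c "
from station import ctrl
print(ctrl.sign_off())"
```

```text
the job is handed in; nothing more can be done
None
```

The job is handed in, though the sign-off returned no verdict: the tin and left canister are packed, and the lid, which opened clockwise, is held still about 10 cm above the seated canister after 23.5 s.

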